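# Clip the batch card onto the hatchery record board

### The arm

A 6-joint arm with a two-finger parallel gripper is mounted at the origin on the work surface. World frame = base frame: x ahead of the robot, y to its left, z up, the work surface at z = 0. Lengths are in m, angles in rad, forces in N, time in s.
With the tool pointing down it reaches from about 0.25 to 0.775 m from the base axis. Payload 4 kg.
Tool frame: the origin (TCP) lies on the centre line of the jaws, within the pads' length; the fingertips stand 19 mm ahead of it and the grasp point (between the pads) is the TCP; x points along the fingers, z is the direction in which the jaws open and shut, and the axes are right-handed (so a half turn about x gives the same grasp; the last joint's range is limited). The gripper opens to 94 mm and grips with 3 to 60 N. Pads are 16 mm wide; open, the fingers measure 119 mm over their backs; the gripper's body (75 mm by 177 mm) begins 78 mm behind the grasp point.
Start: joints at [-1.265, 0.087, 1.371, -0, 1.684, -0.103], TCP at [0.219, -0.505, 0.225] pointing down, gripper open.
Joint ranges: [-3.1, 3.1], [-0.76, 2.03], [0.27, 2.55], [-1.08, 4.22], [0.17, 2.65], [-2.57, 2.57]. Speed limits (rad/s): [2.79, 2.79, 3.14, 3.14, 3.14, 3.14].

### API

Orientations are given as [roll, pitch, yaw] about the fixed x, y, z axes, in that order (R = Rz(yaw) Ry(pitch) Rx(roll)).
In Python, from bench import robot, snapshot, camera_params gives the robot as it stands.
- The arm moves only by the tool step_arm, never from a script. Its argument "motion" is text: rows parted by semicolons, each of 7 numbers parted by spaces: the opening in per cent of the stroke, from 0 (shut) to 100 (fully open), then the shift along the tool's x, y, z in cm, then the turn, a rotation vector about the tool's x, y, z in rad. A call has 1 to 20 rows; each row shifts and turns the commanded pose from where the row before left it, along the tool's axes as they then stand; what a row does not reach is not made up. A row lasts 1/12 s, in which the tool goes at most 41.7 mm and 7.16 degrees, less where a joint would pass 70% of its speed; a pose out of reach is approached as far as the arm can. A call with a gripper value outside its range is refused whole. The fingers move at their own pace and stop on an object; the grip force is fixed at half the most. Time passes only in rows, so rows that do not move let the fingers close. It gives the time, the measured TCP pose, the force and the opening at its end, in the units of the state.
- robot.get_obs(): the state, without advancing time (a new reading comes with each control period).
- snapshot(name): name is "scene" or "top"; returns the picture (420x560x3 uint8, red, green, blue); there is no depth.
- camera_params(name): a dict with "fx", "fy", "cx", "cy" (pixels), "R" (3x3) and "t" (3): a world point X has camera coordinates R X + t. Camera axes: x right, y down, z forward; pixel columns grow to the right and rows downward; lengths in m; the calibration is good to about 2 mm. A picture is of the moment at which its call begins. camera_params takes no time and is no camera call.
- robot.close_job(): hands the job in, once; it reports no verdict.
The state is a dict: "time": time; "joint_positions": joint angles; "qvel": joint speeds; "joint_torque": joint torques, N m; "tool_pos": TCP position; "ee_rot": TCP orientation; "wrist_force": force on the tool from outside, world axes, zero at the start; "wrist_torque": the same for the moment, N m; "width": finger opening in m.
Only numpy, scipy, OpenCV 4.12 (cv2) and the standard library are available. Lean on these libraries where they do the work, as an engineer would, in place of code of your own. Each camera call takes 0.05 s, during which the arm holds its last target.

### The job

Slide the blue batch card, front edge first, under the spring clip of the record board until it is fully home against the stop, lying flat and straight in the board's white lane, and let go of it there. Let the card's own front edge lift the clip: do not touch the clip with the gripper. Leave the yellow card, the egg tray and the spray bottle where they are.

Things in the scene. Friction and masses are not known exactly. Their poses are not given: they have to be found in the camera images.
- board: record board: plywood slab 220 mm long (x), 130 mm wide (y), 10 mm thick, varnished, fixed flat on the table. Origin: centre of its underside, at table height; x runs along its white lane (54 mm wide, centred at y = 0) towards the clip, z up. The card goes in along +x. The clip's hinge is at x = 100 mm between brackets at y = +-42 mm; their highest point is 22 mm above the board's top.
- clip (a joint): hinge angle of the spring clip, rad: 0 closed, grows as it lifts, about 0.1 when a card lies beneath it. A spring presses its nose down with about 2 N closed and 3 N on a card; pushing a card in takes some 3 to 12 N.
- clip_lip (a point): middle of the turned-up front lip edge of the 66 mm wide steel clip, at x = 40 mm in the board's frame and 22.5 mm above the table when closed; moves with the clip. 12 mm of free height lies below it; behind it the clip's underside slopes down as a ramp to a nose edge at x = 62 mm, which closed is 1.5 mm above the board.
- stop (a point): middle of the front face of the black stop strip (60 mm wide, 7 mm high) beneath the clip, at x = 90 mm in the board's frame, 12.5 mm above the table: the card is fully home when its front edge meets it. The thin white line across the card (10 mm ahead of the card's middle) then lies just under the clip's lip edge.
- blue_card_grip (a point): stiff flat blue plastic batch card, 120 mm long (x), 50 wide (y), 5 thick, about 70 g, lying on the table. On top near its rear stands a grip rib, 34 mm long (x), 12 thick (y), from 5 to 35 mm above the card's underside, its centre 37 mm behind the card's middle. This point is the centre of the rib, 20 mm above the card's underside; x points to the card's front edge, z up.
- blue_card_front (a point): middle of the blue card's front edge, half-way up its 5 mm thickness, 97 mm ahead of the rib's centre and 17.5 mm lower; same axes.
- yellow_card_grip (a point): stiff flat yellow plastic batch card, 120 mm long (x), 50 wide (y), 5 thick, about 70 g, lying on the table. On top near its rear stands a grip rib, 34 mm long (x), 12 thick (y), from 5 to 35 mm above the card's underside, its centre 37 mm behind the card's middle. A bystander. This point is the centre of its rib; same axes as the blue one. The two cards swap places from start to start.
- egg_tray_mid (a point): cardboard tray with six eggs, 110 mm (x) by 160 mm (y), 67 mm high over the eggs; a bystander. Point on its middle, 30 mm above the table; z up.
- spray_mid (a point): white bottle with a blue cap, 60 mm across, 150 mm high, standing; a bystander. Point on its axis, 75 mm above the table; z up.
Mind the look-alikes: they are no part of the job. Of the things that look like the part that bears blue_card_grip, the largest one is meant.

How it is judged:
By the outcome, as a careful person would: the job done as asked, in the order asked, and still so for the second after the job is handed in, with the robot touching nothing.
It also fails if it takes over 42 s, if anything falls off the work surface, if the arm or the gripper's body presses on something with over 40 N, if the wrist force passes 120 N, or if a joint passes its speed limit or range.

## Working session

There is one attempt and no reset: what is moved stays moved. The work goes in short steps, Python scripts to look and compute and a tool call to move; the robot and the scene stay as the last step left them, time stands still between calls to the robot, and variables do not carry over. Pictures are saved under pics/ and viewed, and the job is handed in when it is done.

Besides the shell and the picture viewer there is one more tool, called in YAML: its name, and indented under it one key for each argument. step_arm: Moves the arm, as the interface text tells. Its arguments: {"type":"object","properties":{"motion":{"type":"string"}},"required":["motion"]}

```bash
mkdir -p pics; python3 - <<'E'
from bench import robot, snapshot, camera_params
import cv2, numpy as np
o=robot.get_obs(); print(o)
for n in ("scene","top"):
    im=snapshot(n); np.save(f"pics/{n}0.npy",im); cv2.imwrite(f"pics/{n}0.png",im[:,:,::-1]); 
    print(n,camera_params(n))
E
ls
```

```text
{'time': 0.0, 'joint_positions': array([-1.26508903e+00,  8.79676701e-02,  1.37227203e+00,  5.34671593e-05,
        1.68360144e+00, -1.03110655e-01]), 'qvel': array([ 0.00165852, -0.00024494,  0.0001669 ,  0.00044101,  0.00135578,
        0.0001093 ]), 'joint_torque': array([ 7.77703590e-04, -3.40179741e+01, -3.02428293e+01,  7.16250390e-02,
        3.29203019e-02, -1.74821548e-04]), 'tool_pos': array([ 0.21848941, -0.50417821,  0.2232882 ]), 'ee_rot': array([3.01485233, 1.56854722, 1.85287992]), 'wrist_force': array([-0.06101674,  0.56398467, -0.52841956]), 'wrist_torque': array([-0.02700271,  0.00901954,  0.01008073]), 'width': 0.09380056275215903}
scene {'fx': 507.99851229235395, 'fy': 507.99851229235395, 'cx': 277.68897928173686, 'cy': 210.03329335571635, 'R': array([[ 0.87628638,  0.48173075,  0.00759391],
       [ 0.3819267 , -0.68495833, -0.62045474],
       [-0.29369062,  0.54659636, -0.78420548]]), 't': array([-0.4585439 , -0.16463082,  1.64774967])}
top {'fx': 453.06764020412476, 'fy': 453.06764020412476, 'cx': 278.2036600355737, 'cy': 212.52758253210192, 'R': array([[-0.01748548, -0.99981793, -0.00763958],
       [-0.99689153,  0.01802035, -0.07669776],
       [ 0.07682147,  0.00627473, -0.99702512]]), 't': array([-0.00803522,  0.54251533,  1.28132585])}
pics
```

View pics/scene0.png

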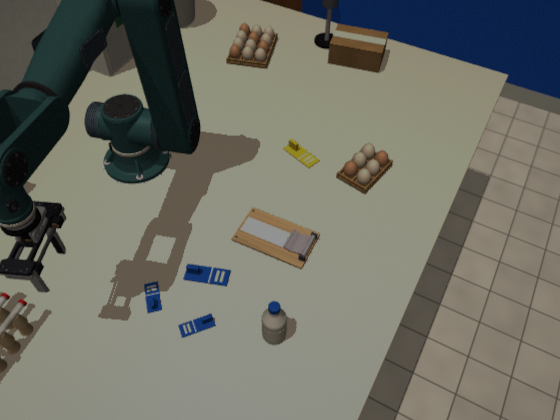

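View pics/top0.png

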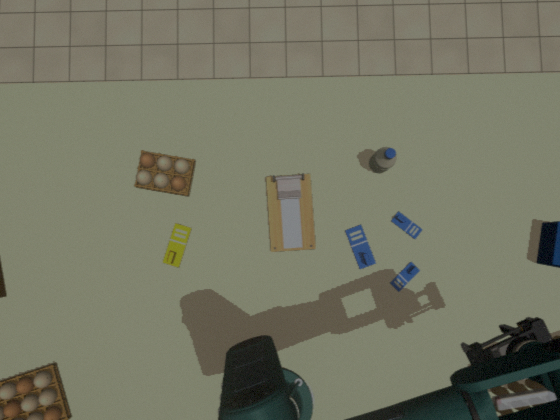

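The scene view shows three blue cards, at scene pixels (207,275), (152,297) and (197,325); in the top view they are at (360,247), (405,276) and (406,224). The one at (360,247) looks largest, which I'll check with an enlarged, rectified crop. The yellow card is at top (177,245), the board at (290,212) and the spray bottle at (385,160).

```bash
cat > h.py <<'E'
import numpy as np, cv2
from bench import camera_params
def proj(n,X):
    c=camera_params(n); X=np.atleast_2d(X); Y=X@np.array(c["R"]).T+c["t"]
    return np.c_[c["fx"]*Y[:,0]/Y[:,2]+c["cx"], c["fy"]*Y[:,1]/Y[:,2]+c["cy"]]
def unproj(n,uv,z):
    c=camera_params(n); R=np.array(c["R"]); uv=np.atleast_2d(uv)
    d=np.c_[(uv[:,0]-c["cx"])/c["fx"],(uv[:,1]-c["cy"])/c["fy"],np.ones(len(uv))]@R
    o=-R.T@c["t"]; return o+d*((z-o[2])/d[:,2])[:,None]
def rect(n,im,x0,x1,y0,y1,z,ppm):  # rectified: rows up = +x, cols right = -y
    pts=np.array([[x1,y1,z],[x1,y0,z],[x0,y0,z],[x0,y1,z]]); w=int((y1-y0)*ppm);h=int((x1-x0)*ppm)
    H=cv2.getPerspectiveTransform(proj(n,pts).astype(np.float32),np.float32([[0,0],[w,0],[w,h],[0,h]]))
    return cv2.warpPerspective(im,H,(w,h),flags=cv2.INTER_CUBIC)
E
python3 - <<'E'
from h import *
im=np.load("pics/top0.npy")[:,:,::-1].copy()
for n,uv in dict(blue=(360,247),b2=(406,224),b3=(405,276),board=(290,212),yel=(177,245)).items(): print(n,unproj("top",uv,0.005))
cr=cv2.resize(im[130:310,250:440],None,fx=4,fy=4,interpolation=cv2.INTER_CUBIC)[:600]
cv2.imwrite("pics/crop1.png",cr[:, :760])
E
```

```text
blue [[ 0.43939533 -0.25204009  0.005     ]]
b2 [[ 0.50348271 -0.38718837  0.005     ]]
b3 [[ 0.35412507 -0.37848227  0.005     ]]
board [[ 0.54442323 -0.0519144   0.005     ]]
yel [[0.45443668 0.27731952 0.005     ]]
```

View pics/crop1.png

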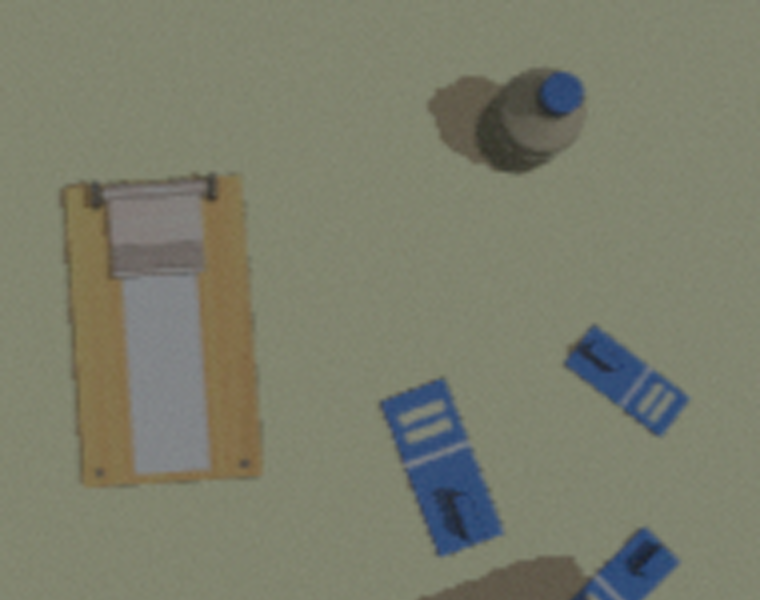

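The crop confirms it. The card at (360,247) is clearly the largest of the three, roughly 1.4 times the other two, with its rib towards the robot and its front (bars) pointing along +x. Next I'll fit the poses in both cameras.

```bash
cat > fit.py <<'E'
from h import *
from scipy.optimize import minimize
S=8
def boxpts(dx,dy,z0,z1,cx=0,cy=0):
    return np.array([[cx+sx*dx/2,cy+sy*dy/2,z] for sx in(-1,1) for sy in(-1,1) for z in(z0,z1)])
def place(P,p,z=0):
    c,s=np.cos(p[2]),np.sin(p[2]); return np.c_[p[0]+c*P[:,0]-s*P[:,1],p[1]+s*P[:,0]+c*P[:,1],P[:,2]+z]
def render(n,parts,p,org,shape,z=0):
    m=np.zeros((shape[0]*S,shape[1]*S),np.uint8)
    for P in parts:
        uv=(proj(n,place(P,p,z))-org+0.5)*S
        h=cv2.convexHull(uv.astype(np.float32))
        cv2.fillConvexPoly(m,np.round(h*16).astype(np.int32),255,shift=4)
    return cv2.resize(m,(shape[1],shape[0]),interpolation=cv2.INTER_AREA)/255.
def fitmask(masks,parts,p0,z=0):
    # masks: {cam:(mask float, org)}
    def cost(q):
        p=np.array(p0)+np.array([q[0]*.01,q[1]*.01,q[2]*.1])
        return sum(np.sum((render(n,parts,p,o,m.shape,z)-m)**2)/m.sum() for n,(m,o) in masks.items())
    best=None
    for s in (1,.4):
        x0=np.zeros(3) if best is None else best.x
        sim=np.vstack([x0]+[x0+s*np.eye(3)[i] for i in range(3)])
        best=minimize(cost,x0,method="Nelder-Mead",options=dict(initial_simplex=sim,xatol=1e-3,fatol=1e-6,maxiter=200))
    q=best.x; return np.array(p0)+np.array([q[0]*.01,q[1]*.01,q[2]*.1]),best.fun
card=[boxpts(.12,.05,0,.005),boxpts(.034,.012,.005,.035,-.037)]
board=[boxpts(.22,.13,0,.01)]
def mask(n,im,ctr,r,fn):
    u,v=np.round(ctr).astype(int); o=np.array([u-r,v-r]); c=im[v-r:v+r,u-r:u+r].astype(int)
    m=fn(c).astype(np.uint8); m=cv2.morphologyEx(m,cv2.MORPH_CLOSE,np.ones((5,5)))
    k,l=cv2.connectedComponents(m); 
    lab=max(range(1,k),key=lambda i:(l==i).sum()); return (l==lab).astype(float),o
isblue=lambda c:(c[...,2]-c[...,0]>35)
iswood=lambda c:((c[...,0]-c[...,2]>35)|(np.abs(c-np.array([145,150,155])).max(-1)<0))
E
python3 - <<'E'
from fit import *
ims={n:np.load(f"pics/{n}0.npy") for n in("scene","top")}
B=[.44,-.252,.3]; W=[.545,-.052,0.03]
for nm,p0,parts,fn,r in(("blue",B,card,isblue,30),("board",W,board,iswood,56)):
    M={}
    for n in ims:
        r_={"scene":{"blue":26,"board":60},"top":{"blue":26,"board":56}}[n][nm]
        m,o=mask(n,ims[n],proj(n,[[*p0[:2],0.005]])[0],r_,fn)
        if nm=="board": # fill
            cs,_=cv2.findContours(m.astype(np.uint8),cv2.RETR_EXTERNAL,2); h=cv2.convexHull(max(cs,key=cv2.contourArea)); 
            mm=np.zeros(m.shape,np.uint8); cv2.fillConvexPoly(mm,h,1); m=mm.astype(float)
        M[n]=(m,o); cv2.imwrite(f"pics/m_{nm}_{n}.png",cv2.resize(np.hstack([(m*255).astype(np.uint8)[...,None].repeat(3,2),ims[n][o[1]:o[1]+2*r_,o[0]:o[0]+2*r_,::-1]]),None,fx=3,fy=3))
    for k in (["top"],["scene"],["top","scene"]):
        p,f=fitmask({n:M[n] for n in k},parts,p0); print(nm,k,np.round(p,4),round(f,3))
E
cd pics; python3 -c "
import cv2,numpy as np
a=[cv2.imread(f'm_{x}.png') for x in('blue_scene','blue_top','board_scene','board_top')]
W=max(i.shape[1] for i in a); a=[cv2.copyMakeBorder(i,0,0,0,W-i.shape[1],0) for i in a]
o=np.vstack(a); s=600/o.shape[0]; cv2.imwrite('mm.png',cv2.resize(o,None,fx=s,fy=s))"
```

```text
blue ['top'] [ 0.4414 -0.2525  0.3381] 0.064
blue ['scene'] [ 0.441  -0.2512  0.3273] 0.078
blue ['top', 'scene'] [ 0.4412 -0.252   0.34  ] 0.147
board ['top'] [ 0.5437 -0.0522  0.0485] 0.011
board ['scene'] [ 0.5435 -0.0505  0.0492] 0.014
board ['top', 'scene'] [ 0.5436 -0.0515  0.0497] 0.032
```

View pics/mm.png

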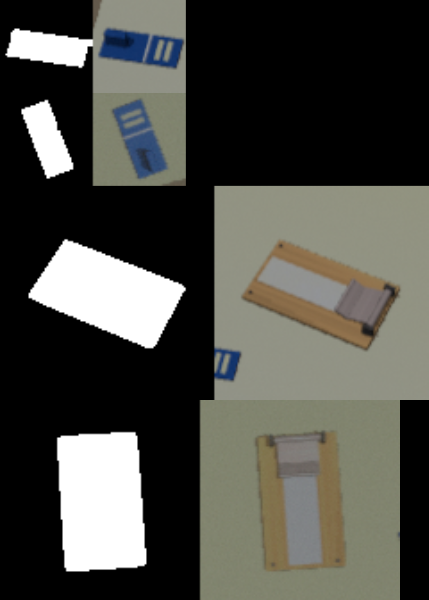

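The cameras agree to about 1.5 mm, and both show the same offset for card and board. I'm using card (0.441, -0.252, yaw 0.335) and board (0.5436, -0.0515, yaw 0.049). The distances are plausible and within reach. Now I'll work out the approach.

```bash
cat > mv.py <<'E'
import numpy as np
from scipy.spatial.transform import Rotation as Ro
from bench import robot
def cur():
    o=robot.get_obs(); return np.array(o["tool_pos"]),Ro.from_euler("xyz",o["ee_rot"]),o
def down(yaw,flip):
    zx=np.array([-np.sin(yaw),np.cos(yaw),0])*(-1 if flip else 1); x=np.array([0,0,-1.]); y=np.cross(zx,x)
    return Ro.from_matrix(np.c_[x,y,zx])
def delta(p0,R0,p1,R1): # shift in tool frame (cm) before the turn, and turn vec in tool frame
    return np.round(R0.inv().apply(np.array(p1)-p0)*100,2), np.round((R0.inv()*R1).as_rotvec(),4)
E
python3 - <<'E'
from mv import *
p,R,o=cur(); print(p,"\n",R.as_matrix().round(3))
y=.335; rib=np.array([.4412,-.2518])-.037*np.array([np.cos(y),np.sin(y)]); print(rib)
for f in(0,1): print(f,delta(p,R,[*rib,.12],down(y,f)))
E
```

```text
[ 0.21847901 -0.50426607  0.22345561] 
 [[-0.001  0.918  0.397]
 [ 0.002  0.397 -0.918]
 [-1.     0.    -0.002]]
[ 0.40625682 -0.26396446]
0 (array([ 10.38,  26.78, -14.57]), array([-3.0678e+00,  2.0000e-04, -2.9000e-03]))
1 (array([ 10.38,  26.78, -14.57]), array([ 0.0738, -0.0019, -0.0001]))
```

step_arm:
  motion: "45 0.8 2.2 -1.2 0 0 0;45 0.8 2.2 -1.2 0 0 0;45 0.8 2.2 -1.2 0 0 0;45 0.8 2.2 -1.2 0 0 0;45 0.8 2.2 -1.2 0 0 0;45 0.8 2.2 -1.2 0 0 0;45 0.8 2.2 -1.2 0 0 0;45 0.8 2.2 -1.2 0 0 0;45 0.8 2.2 -1.2 0 0 0;45 0.8 2.2 -1.2 0 0 0;45 0.8 2.2 -1.2 0 0 0;45 0.8 2.2 -1.2 0.07 0 0;45 0 0 0 0 0 0;45 0 0 0 0 0 0"

```text
time: 1.27
tool_pos: [0.4035, -0.2665, 0.1275]
ee_rot: [-2.366, 1.569, 2.688]
wrist_force: [0.3, -1.5, 0.3]
width: 0.0425
```

```bash
python3 - <<'E'
from mv import *; from bench import snapshot; import cv2
p,R,o=cur(); print(o["time"],p,o["width"])
y=.335; rib=np.array([.40626,-.26396])
print(delta(p,R,[*rib,.027],down(y,1)))
im=snapshot("top"); np.save("pics/top1.npy",im); im2=snapshot("scene"); np.save("pics/scene1.npy",im2)
cv2.imwrite("pics/c2.png",np.hstack([cv2.resize(im[200:300,310:440,::-1],None,fx=3,fy=3),cv2.resize(im2[220:320,140:270,::-1],None,fx=3,fy=3)]))
E
```

```text
1.2667 [ 0.40349314 -0.26651349  0.12748993] 0.042504378565230955
(array([10.05,  0.36, -0.13]), array([ 0.0071, -0.0016,  0.0016]))
```

View pics/c2.png

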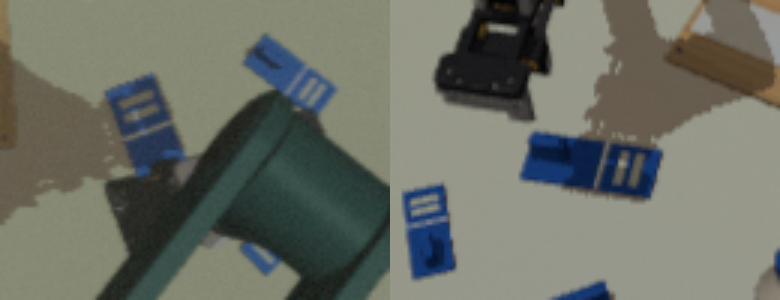

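The left crop (top view) shows the gripper over the rear of the blue card. The right crop (scene view) shows the card clear and unmoved, with its rib at crop (550,150). Descending.

step_arm:
  motion: "45 2 0.36 -0.13 0 0 0;45 2 0 0 0.007 0 0;45 2 0 0 0 0 0;45 2 0 0 0 0 0;45 1.3 0 0 0 0 0;45 0.75 0 0 0 0 0;45 0 0 0 0 0 0;45 0 0 0 0 0 0"

```text
time: 2.03
tool_pos: [0.4065, -0.2661, 0.0284]
ee_rot: [0.198, 1.57, -1.042]
wrist_force: [-1.0, -0.5, 0.1]
width: 0.0425
```

```bash
python3 - <<'E'
from mv import *; from bench import snapshot; import cv2
p,R,o=cur(); print(o["time"],p,o["width"],o["wrist_force"])
print(delta(p,R,[.40626,-.26396,.027],down(.335,1)))
im2=snapshot("scene"); np.save("pics/scene2.npy",im2)
cv2.imwrite("pics/c3.png",cv2.resize(im2[200:320,140:270,::-1],None,fx=4.5,fy=4.5,interpolation=cv2.INTER_CUBIC))
E
```

```text
2.0333 [ 0.40646195 -0.26609003  0.02843679] 0.04252727008117608 [-1.00105296 -0.51551742  0.0783261 ]
(array([ 0.14,  0.05, -0.21]), array([-0.0043,  0.0006, -0.0001]))
```

View pics/c3.png

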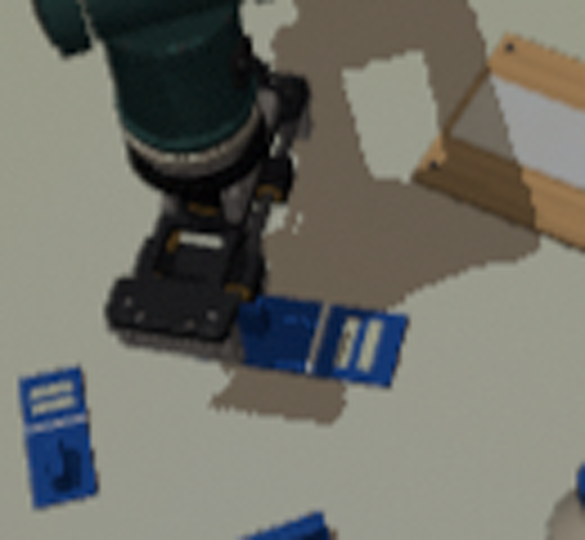

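The fingers straddle the rib, which is visible at crop (258,318) beside the near finger. Trimming 2 mm sideways and closing.

step_arm:
  motion: "45 0.1 0.05 -0.2 0 0 0;0 0 0 0 0 0 0;0 0 0 0 0 0 0;0 0 0 0 0 0 0;0 0 0 0 0 0 0;0 0 0 0 0 0 0;0 0 0 0 0 0 0"

```text
time: 2.67
tool_pos: [0.4065, -0.2633, 0.0272]
ee_rot: [0.238, 1.57, -1.0]
wrist_force: [0.6, -0.0, 0.1]
width: 0.012
```

```bash
python3 - <<'E'
from mv import *
p,R,o=cur(); print(o["time"],p,o["width"],o["wrist_force"]); print(R.as_matrix().round(4))
E
```

```text
2.6667 [ 0.40654568 -0.26325793  0.0271583 ] 0.012045527152571041 [ 0.55636356 -0.00978203  0.13417261]
[[ 3.000e-04  9.454e-01  3.259e-01]
 [-4.000e-04  3.259e-01 -9.454e-01]
 [-1.000e+00  1.000e-04  5.000e-04]]
```

```bash
cat >> mv.py <<'E'
BO=np.array([.5436,-.0515]); BY=.049
def b2w(x,y,z): return np.array([BO[0]+np.cos(BY)*x-np.sin(BY)*y,BO[1]+np.sin(BY)*x+np.cos(BY)*y,z])
E
python3 - <<'E'
from mv import *
p,R,o=cur(); p=p+[0,0,.05]
print(b2w(-.082,0,.077),delta(p,R,b2w(-.082,0,.077),down(BY,1)))
E
```

```text
[ 0.46169842 -0.05551639  0.077     ] (array([ 1.000e-02,  1.198e+01, -1.784e+01]), array([ 2.83e-01,  5.00e-04, -2.00e-04]))
```

step_arm:
  motion: "0 -1 0 0 0 0 0;0 -2 0 0 0 0 0;0 -2 0 0 0 0 0;0 0 1 -1.48 0 0 0;0 0 1 -1.48 0 0 0;0 0 1 -1.48 0 0 0;0 0 1 -1.48 0 0 0;0 0 1 -1.48 0 0 0;0 0 1 -1.48 0 0 0;0 0 1 -1.48 0 0 0;0 0 1 -1.48 0 0 0;0 0 1 -1.48 0 0 0;0 0 1 -1.48 0 0 0;0 0 1 -1.48 0 0 0;0 0 1 -1.48 0 0 0;0 0 0 0 0.1 0 0;0 0 0 0 0.1 0 0;0 0 0 0 0.083 0 0;0 0 0 0 0 0 0;0 0 0 0 0 0 0"

```text
time: 4.33
tool_pos: [0.4621, -0.0561, 0.0774]
ee_rot: [1.097, 1.571, -0.422]
wrist_force: [-0.2, -0.0, -0.9]
width: 0.0119
```

```bash
python3 - <<'E'
from mv import *; from bench import snapshot; import cv2
p,R,o=cur(); print(o["time"],p,o["width"],o["wrist_force"])
print(R.as_matrix().round(4)); print(delta(p,R,b2w(-.082,0,.077),down(BY,1)))
im=snapshot("top"); np.save("pics/top3.npy",im); im2=snapshot("scene"); np.save("pics/scene3.npy",im2)
cv2.imwrite("pics/c4.png",np.hstack([cv2.resize(im[160:280,230:360,::-1],None,fx=3,fy=3,interpolation=2),cv2.resize(im2[180:300,200:330,::-1],None,fx=3,fy=3,interpolation=2)]))
E
```

```text
4.3333 [ 0.46205908 -0.0561105   0.07737952] 0.011854856361486477 [-0.18317193 -0.03825275 -0.85933139]
[[ 2.000e-04  9.987e-01  5.100e-02]
 [-1.000e-04  5.100e-02 -9.987e-01]
 [-1.000e+00  2.000e-04  1.000e-04]]
(array([ 0.04, -0.03, -0.06]), array([ 0.002 ,  0.0001, -0.0002]))
```

View pics/c4.png

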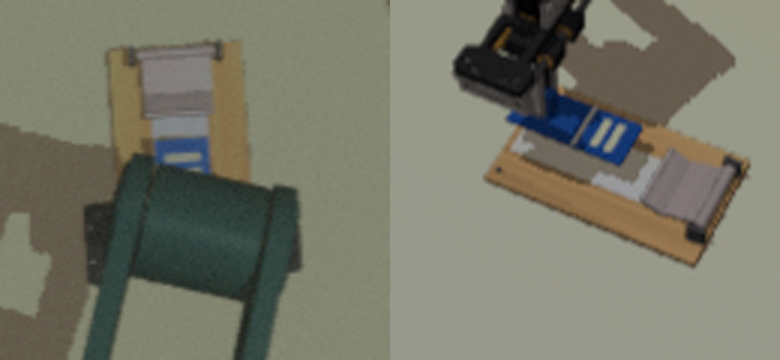

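The card is held level, about 5 cm over the lane's rear, with its front facing the clip (top crop (183,140), scene crop (635,145)). Lowering to about 1.5 mm above the board, then I'll check the alignment against the lane.

step_arm:
  motion: "0 1 0 -0.06 0.002 0 0;0 1 0 0 0 0 0;0 1 0 0 0 0 0;0 0.5 0 0 0 0 0;0 0.3 0 0 0 0 0;0 0 0 0 0 0 0;0 0 0 0 0 0 0"

```text
time: 5.02
tool_pos: [0.4621, -0.0556, 0.0388]
ee_rot: [0.249, 1.571, -1.275]
wrist_force: [0.2, 0.1, -0.3]
width: 0.0121
```

```bash
python3 - <<'E'
from mv import *; from h import *; from bench import snapshot; import cv2
p,R,o=cur(); print(o["time"],p,o["width"],o["wrist_force"])
print(R.as_matrix().round(4)); print(delta(p,R,b2w(-.082,0,.0385),down(BY,1)))
im=snapshot("top"); np.save("pics/top4.npy",im); im2=snapshot("scene"); np.save("pics/scene4.npy",im2)
# rectify in board frame at card top height; 4 px/mm ; region x -110..110, y -65..65
def rb(n,im,z):
    x0,x1,y0,y1=-.06,.11,-.068,.068; k=3500
    pts=np.array([b2w(x1,y1,z),b2w(x1,y0,z),b2w(x0,y0,z),b2w(x0,y1,z)])
    w=int((y1-y0)*k*.8);h=int((x1-x0)*k*.8)
    H=cv2.getPerspectiveTransform(proj(n,pts).astype(np.float32),np.float32([[0,0],[w,0],[w,h],[0,h]]))
    return cv2.warpPerspective(im,H,(w,h),flags=cv2.INTER_CUBIC)[:,:,::-1].copy()
for n,i in(("top",im),("scene",im2)):
    a=rb(n,i,.0135); 
    cv2.imwrite(f"pics/r4_{n}.png",a)
a=np.hstack([cv2.imread("pics/r4_top.png"),cv2.imread("pics/r4_scene.png")]); cv2.imwrite("pics/r4.png",a); print(a.shape)
E
```

```text
5.0167 [ 0.46209853 -0.05560929  0.03884218] 0.012056398396006736 [ 0.24323649  0.14280621 -0.29401671]
[[ 0.000e+00  9.989e-01  4.680e-02]
 [-1.000e-04  4.680e-02 -9.989e-01]
 [-1.000e+00  0.000e+00  1.000e-04]]
(array([ 0.03, -0.04, -0.01]), array([-0.0022,  0.0001, -0.    ]))
(476, 760, 3)
```

View pics/r4.png

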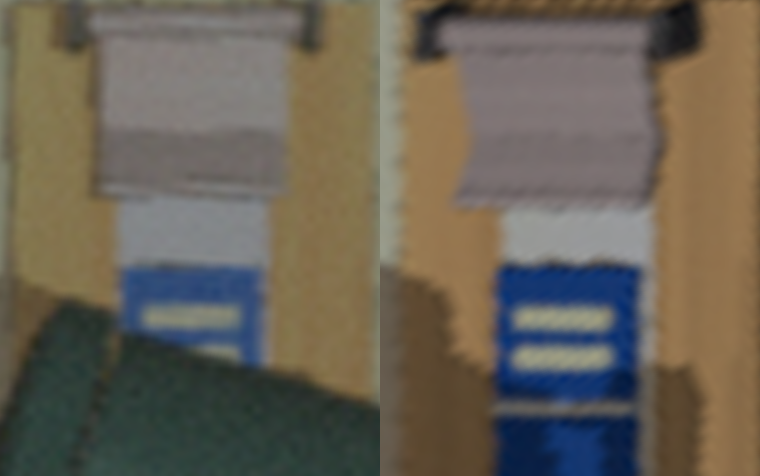

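```bash
cat > edge.py <<'E'
from mv import *; from h import *
def rb(n,im,z,x0,x1,y0,y1,k=4000):
    pts=np.array([b2w(x1,y1,z),b2w(x1,y0,z),b2w(x0,y0,z),b2w(x0,y1,z)])
    w=int(round((y1-y0)*k));h=int(round((x1-x0)*k))
    H=cv2.getPerspectiveTransform(proj(n,pts).astype(np.float32),np.float32([[0,0],[w,0],[w,h],[0,h]]))
    return cv2.warpPerspective(im,H,(w,h),flags=cv2.INTER_LINEAR).astype(float)
def edges(n,im,z,x0,x1,ch,ya=-.036,yb=.036,win=.010,guess=(.026,-.026)):
    # per x-slab: find y of max |gradient| near guesses
    out=[]
    for xa in np.arange(x0,x1-1e-9,.005):
        a=ch(rb(n,im,z,xa,xa+.005,ya,yb)).mean(0); g=np.abs(np.gradient(cv2.GaussianBlur(a[None],(0,0),4)[0]))
        ys=yb-(np.arange(len(a))+.5)/4000; r=[]
        for gs in guess:
            s=np.abs(ys-gs)<win/2; w=g[s]**2; r.append((w*ys[s]).sum()/w.sum())
        out.append((xa+.0025,*r))
    return np.array(out)
blue=lambda a:a[...,2]-a[...,0]
wood=lambda a:a[...,0]-a[...,2]
E
python3 - <<'E'
from edge import *
for n in("top","scene"):
    im=np.load(f"pics/{n}0.npy"); e=edges(n,im,.010,-.095,.03,wood,guess=(.027,-.027))
    m=e[:,1:].mean(1); f=np.polyfit(e[:,0],m,1); print(n,"lane mid y mm",f*[1,1000],"width",1000*np.median(e[:,1]-e[:,2]))
    im=np.load(f"pics/{n}4.npy"); e=edges(n,im,.0166,-.04 if n=="scene" else -.005,.012,blue,guess=(.025,-.025))
    m=e[:,1:].mean(1); f=np.polyfit(e[:,0],m,1); print(n,"card mid",(1000*m).round(1),f*[1,1000],"width",1000*np.median(e[:,1]-e[:,2]))
    # front edge x
    a=blue(rb(n,im,.0166,0,.035,-.015,.015)).mean(1); g=np.abs(np.gradient(cv2.GaussianBlur(a[:,None],(0,0),4)[:,0])); xs=.035-(np.arange(len(a))+.5)/4000; 
    print("front x",xs[g.argmax()])
E
```

```text
top lane mid y mm [-1.07788295e-04 -1.15185815e+00] width 54.7222071304078
top card mid [-0.9 -0.7 -0.5 -0.8] [ 0.01081792 -0.77918646] width 50.99317885241915
front x 0.0018750000000000017
scene lane mid y mm [-0.00210484 -0.57196584] width 54.932814638320544
scene card mid [-0.9 -1.  -0.8 -0.5 -0.7 -0.8 -0.7 -0.7 -0.8 -0.9 -1.3] [-0.00303272 -0.85060205] width 50.65831035396604
front x 0.015375000000000003
```

The card is centred in the lane to within about 0.4 mm (top +0.4, scene -0.3), its yaw matches within 0.003 rad, and its front is at board x≈15 mm from the scene view. The top view's front-edge value of 2 mm was thrown off by the printed bars and the arm hiding the card, so I'm discarding it. Lowering onto the board and starting the slide.

step_arm:
  motion: "0 0.1 0 0 -0.002 0 0;0 0.08 0 0 0 0 0;0 0 0 0 0 0 0;0 0 0 0 0 0 0;0 0 0.3 0 0 0 0;0 0 0.5 0 0 0 0;0 0 0.5 0 0 0 0;0 0 0.5 0 0 0 0;0 0 0.5 0 0 0 0;0 0 0.5 0 0 0 0;0 0 0.4 0 0 0 0;0 0 0.2 0 0 0 0;0 0 0 0 0 0 0;0 0 0 0 0 0 0"

```text
time: 6.28
tool_pos: [0.4962, -0.0539, 0.0372]
ee_rot: [1.247, 1.571, -0.275]
wrist_force: [0.3, -0.0, -0.5]
width: 0.0122
```

```bash
python3 - <<'E'
from edge import *; from bench import snapshot
p,R,o=cur(); print(o["time"],p,o["width"],o["wrist_force"],o["wrist_torque"])
print(R.as_matrix().round(4)); print(delta(p,R,b2w(-.007,-.0005,.0372),down(.0485,1)))
im2=snapshot("scene"); np.save("pics/scene5.npy",im2)
cv2.imwrite("pics/c5.png",cv2.resize(im2[190:290,220:340,::-1],None,fx=5,fy=5,interpolation=2))
e=edges("scene",im2,.0150,-.005,.035,blue,guess=(.025,-.025)); print((1000*e[:,1:].mean(1)).round(1))
E
```

```text
6.2833 [ 0.49618376 -0.05389103  0.03719688] 0.012161019951829704 [ 0.30280002 -0.00185666 -0.49185131] [ 0.04838737 -0.00038458 -0.00485528]
[[ 3.000e-04  9.988e-01  4.880e-02]
 [-1.000e-04  4.880e-02 -9.988e-01]
 [-1.000e+00  3.000e-04  1.000e-04]]
(array([0.  , 4.05, 0.04]), array([ 0.0004,  0.0001, -0.0003]))
[-1.3 -1.1 -0.7 -0.8 -0.9 -1.  -1.  -1.1]
```

View pics/c5.png

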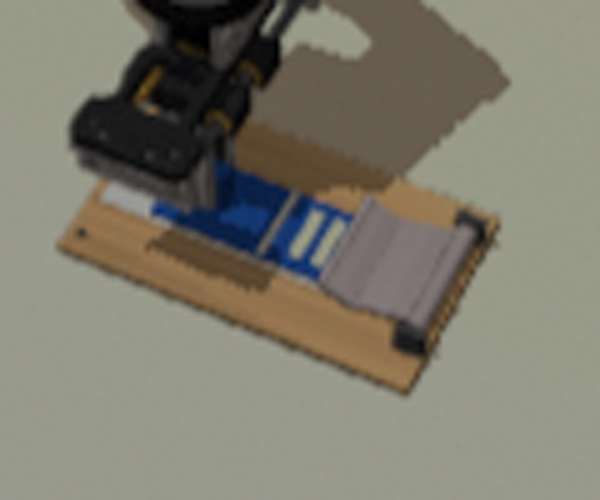

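The front edge is under the lip (crop (335,270)), the card is straight, and there's no contact force. Pushing on gently.

step_arm:
  motion: "0 0 0.2 0 0 0 0;0 0 0.2 0 0 0 0;0 0 0.2 0 0 0 0;0 0 0.2 0 0 0 0;0 0 0.2 0 0 0 0;0 0 0.2 0 0 0 0;0 0 0.2 0 0 0 0;0 0 0.2 0 0 0 0;0 0 0.2 0 0 0 0;0 0 0.2 0 0 0 0;0 0 0.2 0 0 0 0;0 0 0 0 0 0 0"

```text
time: 7.33
tool_pos: [0.5165, -0.0529, 0.0371]
ee_rot: [-1.58, 1.567, -3.102]
wrist_force: [-4.6, -0.5, 4.7]
width: 0.0117
```

```bash
python3 - <<'E'
from edge import *; from bench import snapshot
p,R,o=cur(); print(o["time"],p,o["width"],o["wrist_force"],o["wrist_torque"])
print(R.as_matrix().round(4)); print(delta(p,R,b2w(-.007,-.0005,.0372),down(.0485,1)))
im2=snapshot("scene"); np.save("pics/scene6.npy",im2)
cv2.imwrite("pics/c6.png",cv2.resize(im2[190:290,220:340,::-1],None,fx=5,fy=5,interpolation=2))
e=edges("scene",im2,.0150,0.01,.035,blue,guess=(.025,-.025)); print((1000*e[:,1:].mean(1)).round(1))
E
```

```text
7.3333 [ 0.51654562 -0.05287346  0.037119  ] 0.011718603778752282 [-4.64040024 -0.46757422  4.68076226] [-0.11308738  1.19306923 -0.00595011]
[[-4.000e-03  9.988e-01  4.890e-02]
 [-2.000e-04  4.890e-02 -9.988e-01]
 [-1.000e+00 -4.000e-03 -0.000e+00]]
(array([-0.02,  2.01,  0.05]), array([ 0.0004, -0.    ,  0.004 ]))
[-1.  -1.4 -1.  -1.  -1.2]
```

View pics/c6.png

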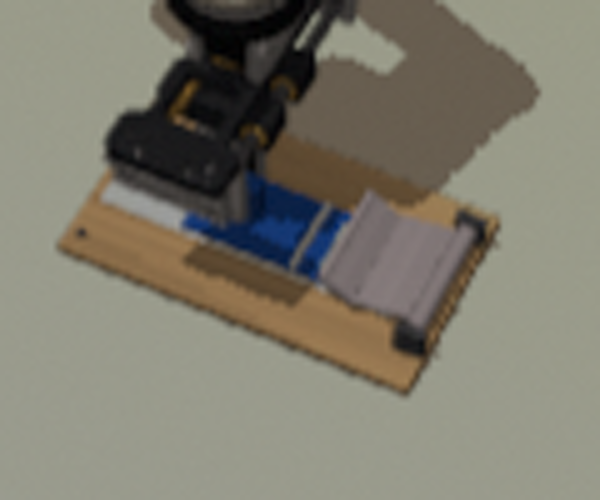

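The clip is lifting on the card's edge, the push force is about 4.6 N, and the card is still straight. Continuing with a small lateral trim.

step_arm:
  motion: "0 0 0.15 -0.01 0 0 0;0 0 0.15 -0.01 0 0 0;0 0 0.15 -0.01 0 0 0;0 0 0.15 0 0 0 0;0 0 0.15 0 0 0 0;0 0 0.15 0 0 0 0;0 0 0.15 0 0 0 0;0 0 0.15 0 0 0 0;0 0 0.15 0 0 0 0;0 0 0.15 0 0 0 0;0 0 0.15 0 0 0 0;0 0 0 0 0 0 0"

```text
time: 8.38
tool_pos: [0.5332, -0.0518, 0.0372]
ee_rot: [-1.575, 1.568, -3.097]
wrist_force: [-5.1, -0.4, 5.1]
width: 0.0117
```

```bash
python3 - <<'E'
from edge import *; from bench import snapshot
p,R,o=cur(); print(o["time"],p,o["width"],o["wrist_force"],o["wrist_torque"])
print(R.as_matrix().round(4)); print(delta(p,R,b2w(-.007,-.0005,.0372),down(.0485,1)))
im2=snapshot("scene"); np.save("pics/scene7.npy",im2)
cv2.imwrite("pics/c7.png",cv2.resize(im2[190:290,220:340,::-1],None,fx=5,fy=5,interpolation=2))
e=edges("scene",im2,.0150,0.01,.035,blue,guess=(.025,-.025)); print((1000*e[:,1:].mean(1)).round(1))
E
```

```text
8.3833 [ 0.533238   -0.05175464  0.0371522 ] 0.011681414220893641 [-5.09001791 -0.43987893  5.11468839] [-0.01693914  1.15590224  0.02475292]
[[-3.200e-03  9.988e-01  4.890e-02]
 [-1.000e-04  4.890e-02 -9.988e-01]
 [-1.000e+00 -3.200e-03 -0.000e+00]]
(array([-0.01,  0.34,  0.08]), array([ 0.0004, -0.    ,  0.0032]))
[-0.5 -0.9 -0.7 -0.4 -1.2]
```

View pics/c7.png

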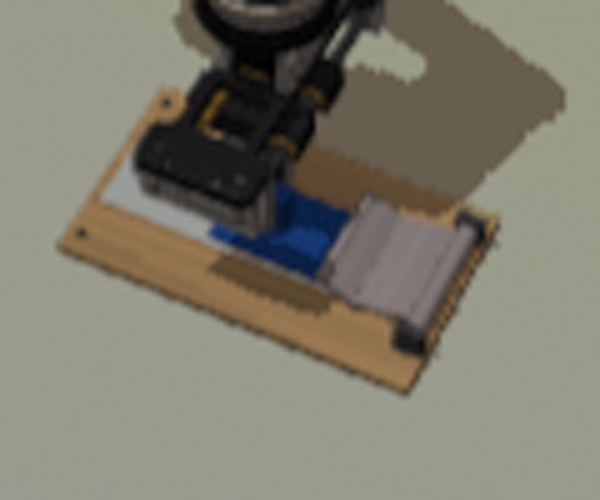

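The white line is nearly at the lip, with about 3 mm to go and a steady 5 N. Taking small steps to feel for the stop.

step_arm:
  motion: "0 0 0.1 0 0 0 0;0 0 0.1 0 0 0 0;0 0 0.05 0 0 0 0;0 0 0 0 0 0 0"

```text
time: 8.77
tool_pos: [0.5356, -0.0516, 0.0372]
ee_rot: [-1.579, 1.568, -3.101]
wrist_force: [-5.3, -0.4, 3.9]
width: 0.0121
```

step_arm:
  motion: "0 0 0.05 0 0 0 0;0 0 0 0 0 0 0"

```text
time: 8.93
tool_pos: [0.5361, -0.0516, 0.0371]
ee_rot: [-1.575, 1.567, -3.097]
wrist_force: [-4.5, 0.2, 3.7]
width: 0.0117
```

step_arm:
  motion: "0 0 0.05 0 0 0 0;0 0 0 0 0 0 0"

```text
time: 9.1
tool_pos: [0.5366, -0.0516, 0.0371]
ee_rot: [-1.57, 1.567, -3.092]
wrist_force: [-4.6, -0.6, 4.7]
width: 0.0121
```

No stop felt yet; continuing in 0.5 mm steps.

step_arm:
  motion: "0 0 0.05 0 0 0 0;0 0 0 0 0 0 0"

```text
time: 9.27
tool_pos: [0.5371, -0.0516, 0.0372]
ee_rot: [-1.577, 1.567, -3.098]
wrist_force: [-5.4, -0.2, 5.2]
width: 0.0117
```

step_arm:
  motion: "0 0 0.05 0 0 0 0;0 0 0 0 0 0 0"

```text
time: 9.43
tool_pos: [0.5376, -0.0515, 0.0372]
ee_rot: [-1.568, 1.568, -3.09]
wrist_force: [-5.4, -1.0, 4.4]
width: 0.0119
```

step_arm:
  motion: "0 0 0.05 0 0 0 0;0 0 0 0 0 0 0"

```text
time: 9.6
tool_pos: [0.5376, -0.0515, 0.0372]
ee_rot: [-1.576, 1.566, -3.098]
wrist_force: [-6.5, -0.7, 7.1]
width: 0.0118
```

step_arm:
  motion: "0 0 0.05 0 0 0 0;0 0 0 0 0 0 0"

```text
time: 9.77
tool_pos: [0.5376, -0.0515, 0.0371]
ee_rot: [-1.575, 1.565, -3.097]
wrist_force: [-8.0, -0.3, 6.2]
width: 0.0119
```

step_arm:
  motion: "0 0 0.05 0 0 0 0;0 0 0 0 0 0 0"

```text
time: 9.93
tool_pos: [0.5376, -0.0515, 0.0372]
ee_rot: [-1.579, 1.564, -3.101]
wrist_force: [-9.7, -0.7, 8.1]
width: 0.0117
```

```bash
python3 - <<'E'
from edge import *; from bench import snapshot
p,R,o=cur(); print(o["time"],p,o["width"],o["wrist_force"],o["wrist_torque"])
im2=snapshot("scene"); np.save("pics/scene8.npy",im2)
cv2.imwrite("pics/c8.png",cv2.resize(im2[190:290,220:340,::-1],None,fx=5,fy=5,interpolation=2))
e=edges("scene",im2,.0150,0.005,.035,blue,guess=(.025,-.025)); print((1000*e[:,1:].mean(1)).round(1))
E
```

```text
9.9333 [ 0.53764734 -0.05153842  0.03715514] 0.011690943387449462 [-9.71901605 -0.6657469   8.1263959 ] [-0.03698793  1.72508084 -0.03517608]
[-0.8 -0.5 -0.9 -0.7 -0.5 -1.1]
```

View pics/c8.png

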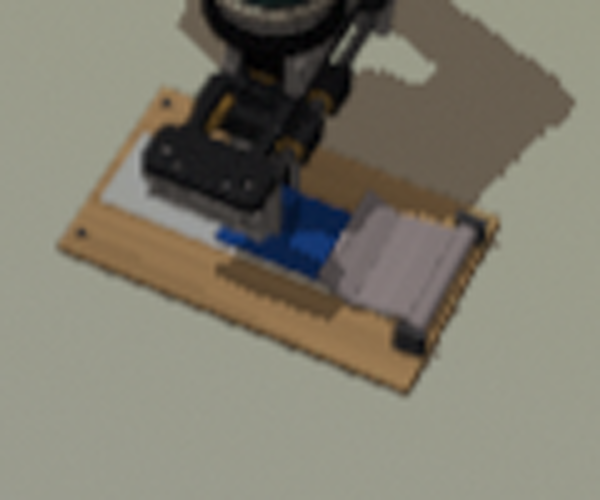

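The TCP has stayed at x=0.5376 through three further steps while the push force rose from 5.4 to 9.7 N. That, together with the white line having gone in under the lip, says the card is against the stop. Releasing, then lifting straight up.

step_arm:
  motion: "35 0 0 0 0 0 0;35 0 0 0 0 0 0;35 0 0 0 0 0 0;35 0 0 0 0 0 0;35 0 0 0 0 0 0;35 -0.5 0 0 0 0 0;35 -1 0 0 0 0 0;35 -2 0 0 0 0 0;35 -2 0 0 0 0 0;35 -2.5 0 0 0 0 0;35 -2.5 0 0 0 0 0;35 0 -2.5 0 0 0 0;35 0 -2.5 0 0 0 0;35 0 -2.5 0 0 0 0;35 0 -2.5 0 0 0 0;35 0 -2.5 0 0 0 0;35 0 -2.5 0 0 0 0;35 0 0 0 0 0 0;35 0 0 0 0 0 0"

```text
time: 11.57
tool_pos: [0.3906, -0.0589, 0.1435]
ee_rot: [1.254, 1.567, -0.269]
wrist_force: [0.5, -0.1, -0.1]
width: 0.0327
```

```bash
python3 - <<'E'
from edge import *; from bench import snapshot
p,R,o=cur(); print(o["time"],p,o["width"],o["wrist_force"])
im=snapshot("top");np.save("pics/top9.npy",im);im2=snapshot("scene"); np.save("pics/scene9.npy",im2)
cv2.imwrite("pics/c9.png",np.hstack([cv2.resize(im2[190:290,220:340,::-1],None,fx=3.3,fy=3.3,interpolation=2),cv2.resize(im[165:265,230:350,::-1],None,fx=3.3,fy=3.3,interpolation=2)]))
cv2.imwrite("pics/full9.png",np.hstack([im2,im])[:,:,::-1][::1,::1] if 0 else cv2.resize(np.hstack([im2,im])[:,:,::-1],(800,300)))
for n,i in(("scene",im2),("top",im)):
    e=edges(n,i,.0150,-.025 ,.035,blue,guess=(.025,-.025)); m=e[:,1:].mean(1); print(n,(1000*m).round(1),np.polyfit(e[:,0],m,1))
    a=blue(rb(n,i,.0150,-.05,-.015,.01,.02)).mean(1); g=np.abs(np.gradient(cv2.GaussianBlur(a[:,None],(0,0),4)[:,0])); xs=-.015-(np.arange(len(a))+.5)/4000; print("rear x",xs[g.argmax()])
E
```

```text
11.5667 [ 0.39060278 -0.05887889  0.14345315] 0.032714450000243395 [ 0.52192023 -0.05005824 -0.0980856 ]
scene [-0.3 -0.5 -0.3 -0.1 -0.5 -0.8 -0.8 -0.6 -1.  -0.8 -0.6 -1.2] [-0.01366668 -0.0005601 ]
rear x -0.031875
top [-0.6 -0.6 -0.5 -0.3 -0.2 -0.3 -0.4 -0.5 -0.7 -0.6 -0.5 -0.4] [ 0.00021097 -0.00045754]
rear x -0.029375
```

View pics/c9.png

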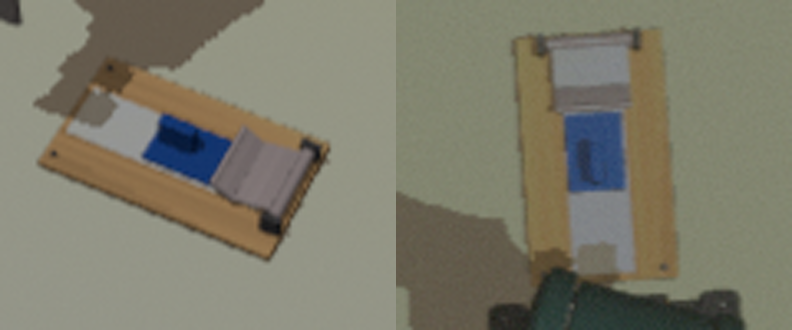

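View pics/full9.png

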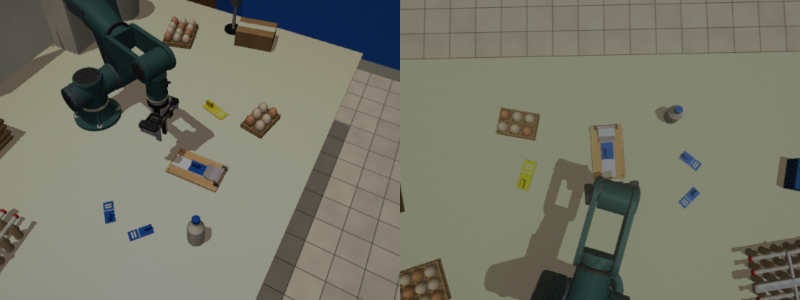

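```bash
python3 - <<'E'
from bench import robot
print(robot.close_job())
E
```

```text
the job is handed in; nothing more can be done
None
```

The blue batch card (the largest of the three blue ones) is under the clip against the stop, flat in the white lane and let go. I handed the job in about 11.7 s into the 42 s allowed; the hand-in gives no verdict.

**How it went:** I gripped the card by its rib, set it on the lane ahead of the clip and slid it in. Only the card's front edge lifted the clip. I released it and lifted straight up.

**Last checks:**
- **Stop:** the gripper stopped advancing for three 0.5 mm steps while the push force rose from about 5 to 9.7 N. It stopped about 1 mm past the position I had estimated, which is within the calibration error.
- **White line:** it is no longer visible in the final pictures, so it has gone in under the lip.
- **Centring:** the card's middle is within about 0.7 mm of the lane's middle in both cameras.
- **Bystanders:** the yellow card, egg tray and spray bottle look unmoved in the final pictures.

**Checks that disagreed:**
- **Rear edge:** the top camera puts it at -29.4 mm and the scene camera at -31.9 mm, against -30 mm expected.
- **Straightness:** the top camera shows no tilt (0.000 rad) and the scene camera shows -0.014 rad, probably because the rib hides part of the edge.
- **Front edge before sliding:** the top camera misread it because the printed bars and the arm confused it, so I used the scene camera's value, which matched the gripper's position.

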